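# Stage sample containers by height

### The arm

A 6-joint arm with a two-finger parallel gripper is mounted at the origin on a cart in front of the work surface, level with it; the furniture and walls round the work are solid. World frame = base frame: x ahead of the robot, y to its left, z up, the work surface at z = 0. Lengths are in m, angles in rad, forces in N, time in s.
With the tool pointing down it reaches from about 0.25 to 0.725 m from the base axis. Payload 9.7 kg.
Tool frame: the origin (TCP) lies on the mounting face of the last link; the fingertips stand 173 mm ahead of it and the grasp point (between the pads) lies 155 mm ahead of it (bot.tip_reach is the z of the fingertips in the tool frame, in m); z points along the fingers, y is the line along which they close (so a half turn about z gives the same grasp; the last joint's range is limited). The gripper opens to 85 mm and grips with 20 to 120 N. Pads are 22 mm wide; open, the fingers measure 114 mm over their backs; the gripper's body (76 mm by 85 mm) begins 54 mm behind the grasp point. The pads swing forward as they close: fully open they stand 13 mm farther back than shut.
Start: joints at [1.201, 0.087, 0.176, 1.66, 0, 1.571], TCP at [0.199, 0.513, 0.405] pointing down, gripper open.
Joint ranges: [-3.13, 3.13], [-0.85, 1.81], [-1.15, 1.24], [-2.2, 2.28], [-1.44, 1.52], [-3.14, 3.14]. Speed limits (rad/s): [2.22, 2.22, 2.57, 3.14, 3.14, 3.14].

### API

Orientations are given as a unit quaternion [x, y, z, w].
In Python, from station import bot gives the robot as it stands.
- The arm moves only by the tool move_arm, never from a script. Its argument "deltas" is a list of rows, each a list of 3 entries, a list of its own where there are three numbers: the shift along the tool's x, y, z in cm, then the turn, a rotation vector about the tool's x, y, z in rad, then the opening, from 0 (shut) to 1 (fully open). In form: [[[tx, ty, tz], [rx, ry, rz], hand], ...]. A call has 1 to 10 rows; each row is the pose to reach, as a shift and turn from the pose commanded when the call began, along the tool's axes at that moment; what a row does not reach only later rows make up. A row lasts 1/12 s, in which the tool goes at most 41.7 mm and 7.16 degrees, less where a joint would pass 70% of its speed; a pose out of reach is approached as far as the arm can. A call with a gripper value outside its range is refused whole. The fingers move at their own pace and stop on an object; "force" is the grip in N (left out, the last holds). Time passes only in rows, so rows that repeat a pose let the fingers close. It gives the time, the measured TCP pose, the force, the opening and the grip force at its end, in the units of the state.
- bot.observe(): the state, without advancing time (a new reading comes with each control period).
- bot.camera(name): name is "side" or "top"; returns the picture (420x560x3 uint8, blue, green, red); there is no depth.
- bot.camera_info(name): a dict with "fx", "fy", "cx", "cy" (pixels), "world_to_cam" (4x4, takes a point from world to camera coordinates). Camera axes: x right, y up, looking along -z (the intrinsics and any distortion apply to the point x, -y, -z); pixel columns grow to the right and rows downward; lengths in m; the calibration is good to about 2 mm. A picture is of the moment at which its call begins. camera_info takes no time and is no camera call.
- bot.sign_off(): hands the job in; it is judged then, once.
The state is a dict: "clock": time; "qpos": joint angles; "joint_velocities": joint speeds; "joint_torque": joint torques, N m; "ee_pos": TCP position; "tool_rot": TCP orientation; "wrist_force": force on the tool from outside, world axes, zero at the start; "ft_torque": the same for the moment, N m; "grip_width": finger opening in m; "finger_force": force on a finger pad.
Only numpy, scipy, OpenCV 4.12 (cv2) and the standard library are available. Lean on these libraries where they do the work, as an engineer would, in place of code of your own. Each camera call takes 0.05 s, during which the arm holds its last target. There are 200 camera calls.

### The job

Stand the four containers from the left front of the desk upright on the four black pads of the white board, one in the middle of each pad, in order of height: the tallest on the pad next to the upright dark steel stop block, then step by step down to the shortest at the far end. The stop block may be at either end of the row. Don't tip any of them over, and leave the rubber stopper that stands among them where it is.

Things in the scene. Friction and masses are not known exactly. Their poses are not given: they have to be found in the camera images.
- bottle_tall: tall white plastic bottle with a white screw cap, 174 mm high in all: round body 73 mm across up to 130 mm, shoulder up to 157 mm, cap 37 mm across from 157 to 174 mm; 0.22 to 0.42 kg. Origin: centre of its underside; z is its upright axis. Stands loose on the left front part of the desk (not the fixed bottles and vials at the back)
- bottle_red: smaller white plastic bottle with a red screw cap, 124 mm high in all: round body 48 mm across up to 85 mm, shoulder up to 107 mm, cap 25 mm across from 105 to 124 mm; 0.07 to 0.13 kg. Origin: centre of its underside; z is its upright axis. Stands loose on the left front part of the desk (not the fixed bottles and vials at the back)
- jar: squat amber glass jar with a white lid, 90 mm high in all: round body 58 mm across, with a lid 51 mm across from 74 to 90 mm; 0.11 to 0.21 kg. Origin: centre of its underside; z is its upright axis. Stands loose on the left front part of the desk (not the fixed bottles and vials at the back)
- vial: small clear glass vial with a black cap, 58 mm high in all: round glass 28 mm across up to 46 mm, cap 23 mm across above; 22 g. Origin: centre of its underside; z is its upright axis. Stands loose on the left front part of the desk (not the fixed bottles and vials at the back)
- pad_a: one of four identical black rubber pads, 76 mm across, 2 mm thick, white dot at the centre, 85 mm apart in a straight row on a fixed white board (400 x 100 x 8 mm). Which letter lies where in the row changes. Origin: centre of its underside, 8 mm above the desk (its top: 10 mm). The row runs along y, turned by up to 0.25 rad
- pad_b: one of four identical black rubber pads, 76 mm across, 2 mm thick, white dot at the centre, 85 mm apart in a straight row on a fixed white board (400 x 100 x 8 mm). Which letter lies where in the row changes. Origin: centre of its underside, 8 mm above the desk (its top: 10 mm). The row runs along y, turned by up to 0.25 rad
- pad_c: one of four identical black rubber pads, 76 mm across, 2 mm thick, white dot at the centre, 85 mm apart in a straight row on a fixed white board (400 x 100 x 8 mm). Which letter lies where in the row changes. Origin: centre of its underside, 8 mm above the desk (its top: 10 mm). The row runs along y, turned by up to 0.25 rad
- pad_d: one of four identical black rubber pads, 76 mm across, 2 mm thick, white dot at the centre, 85 mm apart in a straight row on a fixed white board (400 x 100 x 8 mm). Which letter lies where in the row changes. Origin: centre of its underside, 8 mm above the desk (its top: 10 mm). The row runs along y, turned by up to 0.25 rad
- stop: upright dark steel block, 84 mm across the board, 14 mm along it, 45 mm high, fixed at either end of the white board (the other end has only a 6 mm lip), on the line of the pads, whose centres lie 62.5, 147.5, 232.5 and 317.5 mm from it. Origin: centre of its underside, 8 mm above the desk; x across the row, y along it
- stopper: reddish-brown tapered rubber stopper, 22 mm across and 20 mm high, standing loose on the desk among the containers; to be left alone. Origin: centre of its underside
Things that resemble listed ones, but are neither listed nor needed, are in the scene too. What is shaped like the bottle_red but purple is not meant.

How it is judged:
At the end, for the whole second after the job is handed in: From the stop block outward: tall bottle, red-capped bottle, jar, vial on pads 1 to 4, each within 12 mm of its pad's centre along and across the row, upright within 0.1 rad, resting on the pad, still, let go; the rubber stopper within 20 mm of its start (horizontal distance between bottle_tall and stop between 0.0505 and 0.0745 m and x of bottle_tall in the frame of stop between -0.012 and 0.012 m and height (world z) of bottle_tall between 0.006 and 0.014 m and angle between each of bottle_tall, bottle_red, jar, vial's own z axis and vertical below 0.1 rad and linear speed of each of bottle_tall, bottle_red, jar, vial below 0.02 m/s and contact force between the fingers and bottle_tall below 0.1 N and horizontal distance between bottle_red and stop between 0.1355 and 0.1595 m and x of bottle_red in the frame of stop between -0.012 and 0.012 m and height (world z) of bottle_red between 0.006 and 0.014 m and contact force between the fingers and bottle_red below 0.1 N and horizontal distance between jar and stop between 0.2205 and 0.2445 m and x of jar in the frame of stop between -0.012 and 0.012 m and height (world z) of jar between 0.006 and 0.014 m and contact force between the fingers and jar below 0.1 N and horizontal distance between vial and stop between 0.3055 and 0.3295 m and x of vial in the frame of stop between -0.012 and 0.012 m and height (world z) of vial between 0.006 and 0.014 m and contact force between the fingers and vial below 0.1 N and distance of stopper from where it was at the start of the episode below 0.02 m); the robot touches nothing.
It fails at once if a container is tipped by more than 0.6 rad (angle between any of bottle_tall, bottle_red, jar, vial's own z axis and vertical above 0.6 rad).
It fails at once if the rubber stopper is shifted by more than 20 mm (distance of stopper from where it was at the start of the episode above 0.02 m).
It also fails if it takes over 112 s, if anything falls off the work surface, if the arm or the gripper's body presses on something with over 40 N, if the wrist force passes 120 N, or if a joint passes its speed limit or range.

## Working session

There is one attempt and no reset: what is moved stays moved. The work goes in short steps, Python scripts to look and compute and a tool call to move; the robot and the scene stay as the last step left them, time stands still between calls to the robot, and variables do not carry over. Pictures are saved under pics/ and viewed, at most 14 in all, crops included, and the job is handed in when it is done.

Besides the shell and the picture viewer there is one more tool, called after "Request:" in YAML: its name, and indented under it one key for each argument. move_arm: Moves the arm, as the interface text tells. Its arguments: {"type":"object","properties":{"deltas":{"type":"array"},"force":{"type":"number"}},"required":["deltas"]}

```bash
ls; mkdir -p pics; python3 - <<'E'
from station import bot
import cv2
for n in("top","side"):
    im=bot.camera(n); cv2.imwrite(f"pics/{n}0.png",im)
    i=bot.camera_info(n); print(n,{k:(v.round(4).tolist() if hasattr(v,'round') and hasattr(v,'tolist') else v) for k,v in i.items()})
s=bot.observe(); print(s)
E
```

```text
pics
top {'fx': 521.1901914098523, 'fy': 521.1901914098523, 'cx': 268.62738348968185, 'cy': 211.80347641009539, 'world_to_cam': [[0.0199, -0.9996, -0.0182, 0.0417], [0.9899, 0.0171, 0.1407, -0.5121], [-0.1404, -0.0208, 0.9899, -1.4265], [0.0, 0.0, 0.0, 1.0]]}
side {'fx': 409.5418221388789, 'fy': 409.5418221388789, 'cx': 269.3899263166627, 'cy': 203.05616430358927, 'world_to_cam': [[-0.9893, -0.145, -0.0144, 0.5174], [0.0588, -0.4881, 0.8708, -0.0505], [-0.1334, 0.8607, 0.4914, -1.1097], [0.0, 0.0, 0.0, 1.0]]}
{'clock': 0.1, 'qpos': array([ 1.20097655e+00,  8.73853087e-02,  1.75213924e-01,  1.65979179e+00,
       -2.65647233e-05,  1.57080859e+00]), 'joint_velocities': array([ 1.16554885e-03, -1.57390737e-03,  3.51154896e-03,  5.97889354e-04,
        2.71031475e-04,  3.28662002e-05]), 'joint_torque': array([-2.47074140e-04, -5.21559942e+01,  4.65653515e+01,  1.60711835e-02,
        1.64050431e-05,  3.00183660e-05]), 'ee_pos': array([0.19879849, 0.51281391, 0.40406499]), 'tool_rot': array([ 1.83863945e-01,  9.82951529e-01, -5.75919266e-04, -9.42073736e-05]), 'wrist_force': array([ 0.24033848, -0.57009416, -0.3528914 ]), 'ft_torque': array([0.00964569, 0.03731464, 0.03521198]), 'finger_force': 0.0, 'grip_width': 0.08483327800812274}
```

View pics/top0.png

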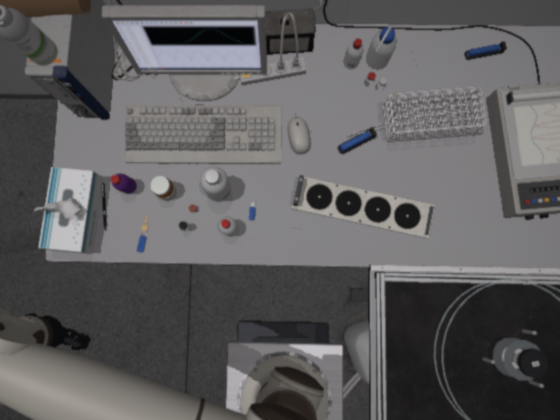

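View pics/side0.png

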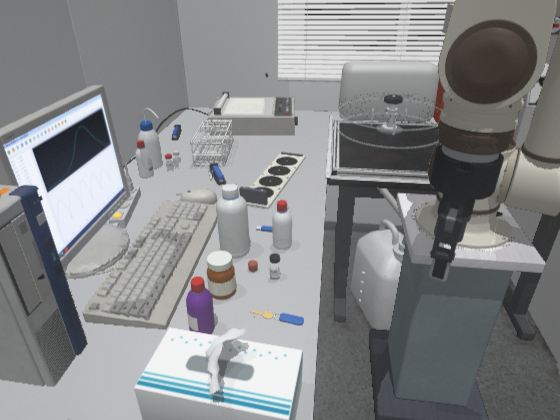

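The top view shows the tall bottle (214,182), red-capped bottle (227,226), jar (162,186), vial (183,226) and stopper (193,208). The stop block is at the left end of the board (298,190), with pads at (319,196), (348,203), (378,209) and (407,216). There are two red-capped bottles: the white one at (227,226) fits, while the one at (122,182) is purple and isn't meant. I'll confirm in an enlarged crop.

```bash
cat > h.py <<'E'
import numpy as np, cv2
from station import bot
def ray(n,u,v):
    i=bot.camera_info(n); W=np.array(i["world_to_cam"]); R=W[:3,:3]
    d=R.T@np.array([(u-i["cx"])/i["fx"],-(v-i["cy"])/i["fy"],-1.]); return -R.T@W[:3,3],d
def onz(n,u,v,z):
    c,d=ray(n,u,v); return (c+d*(z-c[2])/d[2])
def proj(n,p):
    i=bot.camera_info(n); q=np.array(i["world_to_cam"])@np.r_[p,1]
    return i["cx"]-i["fx"]*q[0]/q[2], i["cy"]+i["fy"]*q[1]/q[2]
def both(a,b):
    (c1,d1),(c2,d2)=ray("top",*a),ray("side",*b)
    A=np.c_[d1,-d2]; t=np.linalg.lstsq(A,c2-c1,rcond=None)[0]
    p,q=c1+t[0]*d1,c2+t[1]*d2; return (p+q)/2,np.linalg.norm(p-q)
def blobs(m,x0,y0,mn=5):
    n,l,s,c=cv2.connectedComponentsWithStats(m.astype(np.uint8))
    return [(round(c[k][0]+x0,1),round(c[k][1]+y0,1),s[k].tolist()) for k in range(1,n) if s[k][4]>=mn]
E
python3 - <<'E'
from h import *
t=cv2.imread("pics/top0.png"); s=cv2.imread("pics/side0.png")
a=cv2.resize(t[160:250,100:260],(800,450),interpolation=cv2.INTER_CUBIC); cv2.imwrite("pics/ct.png",a)
b=cv2.resize(s[170:340,180:310],None,fx=3.5,fy=3.5,interpolation=cv2.INTER_CUBIC); cv2.imwrite("pics/cs.png",b)
# pads: black blobs in the board, white board
c=t[170:245,285:440]; g=c.max(2)
print("dark",blobs(g<60,285,170,30))
print("stop/darkish",blobs(g<110,285,170,30))
h=cv2.cvtColor(t,cv2.COLOR_BGR2HSV)[160:250,100:260]
print("red",blobs(((h[...,0]<8)|(h[...,0]>172))&(h[...,1]>120)&(h[...,2]>60),100,160))
print("black",blobs(t[160:250,100:260].max(2)<60,100,160))
h=cv2.cvtColor(s,cv2.COLOR_BGR2HSV)[170:340,180:310]
print("sred",blobs(((h[...,0]<8)|(h[...,0]>172))&(h[...,1]>120)&(h[...,2]>60),180,170))
print("sblack",blobs(s[170:340,180:310].max(2)<60,180,170))
E
```

```text
dark [(np.float64(318.9), np.float64(196.4), [22, 15, 25, 24, 457]), (np.float64(348.1), np.float64(202.7), [51, 21, 25, 24, 461]), (np.float64(377.3), np.float64(209.2), [80, 27, 25, 25, 462]), (np.float64(406.9), np.float64(215.5), [110, 34, 25, 24, 469])]
stop/darkish [(np.float64(298.8), np.float64(190.3), [8, 5, 13, 31, 228]), (np.float64(318.9), np.float64(196.4), [21, 14, 27, 26, 533]), (np.float64(348.1), np.float64(202.7), [50, 20, 27, 26, 540]), (np.float64(377.4), np.float64(209.3), [79, 27, 27, 26, 545]), (np.float64(406.9), np.float64(215.5), [109, 33, 27, 26, 551]), (np.float64(428.8), np.float64(220.2), [140, 36, 9, 29, 110])]
red [(np.float64(115.3), np.float64(178.9), [11, 15, 10, 9, 64]), (np.float64(192.6), np.float64(208.0), [90, 46, 6, 5, 21]), (np.float64(225.2), np.float64(223.2), [122, 60, 8, 8, 50])]
black [(np.float64(119.6), np.float64(180.8), [17, 17, 5, 8, 11]), (np.float64(129.6), np.float64(186.1), [22, 18, 14, 15, 130]), (np.float64(103.6), np.float64(199.3), [2, 23, 4, 28, 79]), (np.float64(170.5), np.float64(190.9), [68, 27, 5, 8, 11]), (np.float64(104.2), np.float64(220.9), [3, 55, 4, 14, 38]), (np.float64(183.0), np.float64(225.1), [80, 62, 7, 7, 42])]
sred [(np.float64(281.5), np.float64(205.2), [97, 31, 10, 10, 75]), (np.float64(196.7), np.float64(284.0), [11, 107, 13, 16, 161])]
sblack []
```

View pics/ct.png

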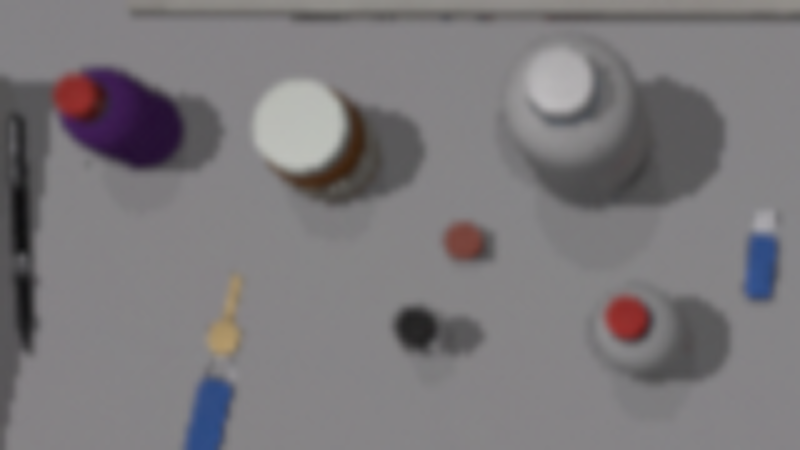

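View pics/cs.png

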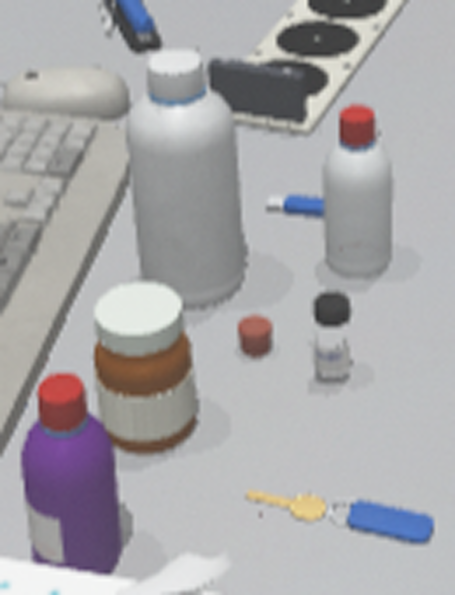

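The crops confirm it: the white bottle with the red cap is the one meant, and the purple one stays. Next I'll cast the cap-top rays.

```bash
python3 - <<'E'
from h import *
T={"tall":((211.6,175.6),(230,187.3),.174),"red":((225.1,223.1),(281.9,201.9),.124),"jar":((159.8,184.8),(219.3,255.9),.09),"vial":((182.7,225.2),(274.7,254.5),.058),"stopper":((192.6,208.0),(252.9,262),.02)}
for k,(a,b,z) in T.items():
    p,g=both(a,b); print(k,"tri",p.round(4),"gap",round(g,4),"top",onz("top",*a,z).round(4)[:2],"side",onz("side",*b,z).round(4)[:2])
P=np.array([onz("top",u,v,.01) for u,v in[(318.9,196.4),(348.1,202.7),(377.35,209.25),(406.9,215.5)]])
print(P.round(4),np.linalg.norm(np.diff(P,axis=0),axis=1)); d=P[3]-P[0]; d/=np.linalg.norm(d); c=P.mean(0)
print("dir",d,"fit pads",[(c+d*.085*k).round(4)[:2].tolist() for k in(-1.5,-.5,.5,1.5)],"stop",(c-d*.19).round(4))
# side check of pads
s=cv2.imread("pics/side0.png"); print(blobs(s[140:200,235:310].max(2)<60,235,140,20))
for p in P: print(np.round(proj("side",p),1),end=' ')
# yaw/tool
from scipy.spatial.transform import Rotation as R
print(R.from_quat(bot.observe()["tool_rot"]).as_matrix().round(4))
E
```

```text
tall tri [0.5832 0.1972 0.1705] gap 0.0016 top [0.5833 0.1968] side [0.5806 0.204 ]
red tri [0.4672 0.1637 0.1213] gap 0.0001 top [0.4669 0.1634] side [0.4667 0.1684]
jar tri [0.5738 0.3492 0.0902] gap 0.0014 top [0.5731 0.3491] side [0.5746 0.3489]
vial tri [0.4675 0.2875 0.0582] gap 0.0015 top [0.4667 0.2875] side [0.4683 0.2872]
stopper tri [0.5213 0.2688 0.0182] gap 0.0004 top [0.5208 0.2684] side [0.5211 0.271 ]
[[ 0.5621 -0.0914  0.01  ]
 [ 0.5453 -0.1749  0.01  ]
 [ 0.5278 -0.258   0.01  ]
 [ 0.5112 -0.3415  0.01  ]] [0.08511094 0.08492232 0.08511749]
dir [-0.19942107 -0.97991389  0.        ] fit pads [[0.562, -0.0915], [0.5451, -0.1748], [0.5281, -0.2581], [0.5112, -0.3414]] stop [ 0.5745 -0.0303  0.01  ]
[]
[261.1 191.4] [270.4 179.7] [278.9 169.3] [286.4 159.8] [[-9.324e-01  3.615e-01 -4.000e-04]
 [ 3.615e-01  9.324e-01 -1.100e-03]
 [-0.000e+00 -1.200e-03 -1.000e+00]]
```

```bash
cat >> h.py <<'E'
from scipy.spatial.transform import Rotation as Ro
n=np.array([.97991,-.19942,0]); RD=np.c_[np.cross(n,[0,0,-1]),n,[0,0,-1]]
PAD=dict(tall=(.562,-.0915),red=(.5451,-.1748),jar=(.5281,-.2581),vial=(.5112,-.3414))
OBJ=dict(tall=(.583,.197),red=(.467,.1636),jar=(.5735,.349),vial=(.4670,.2875))
def tgt(xy,z):
    s=bot.observe(); R=Ro.from_quat(s["tool_rot"]).as_matrix()
    print("shift cm",(R.T@(np.r_[xy,z]-s["ee_pos"])*100).round(2),"turn",Ro.from_matrix(R.T@RD).as_rotvec().round(3),"t",s["clock"],s["ee_pos"].round(4))
E
python3 - <<'E'
from h import *
tgt(OBJ["vial"],.40); print("keyboard front",onz("top",203,163,.02).round(3))
E
```

```text
shift cm [-33.15 -11.31   0.42] turn [-1.000e-03  1.000e-03  1.402e+00] t 0.1 [0.1988 0.5128 0.4041]
keyboard front [0.653 0.244 0.02 ]
```

Request:
move_arm:
  deltas:
    - [[-33.1,-11.3,0.4],[0,0,1.402],0.5]
    - [[-33.1,-11.3,0.4],[0,0,1.402],0.5]
    - [[-33.1,-11.3,0.4],[0,0,1.402],0.5]
    - [[-33.1,-11.3,0.4],[0,0,1.402],0.5]
    - [[-33.1,-11.3,0.4],[0,0,1.402],0.5]
    - [[-33.1,-11.3,0.4],[0,0,1.402],0.5]
    - [[-33.1,-11.3,0.4],[0,0,1.402],0.5]
    - [[-33.1,-11.3,0.4],[0,0,1.402],0.5]
    - [[-33.1,-11.3,0.4],[0,0,1.402],0.5]
    - [[-33.1,-11.3,0.4],[0,0,1.402],0.5]
  force: 40

```text
clock: 0.93
ee_pos: [0.4691, 0.2852, 0.3997]
tool_rot: [0.728, 0.686, -0.001, 0.0]
wrist_force: [0.2, 0.8, -0.4]
grip_width: 0.043
finger_force: 0.0
```

```bash
python3 -c "
from h import *
tgt(OBJ['vial'],.40)"
```

```text
shift cm [ 0.21 -0.23 -0.03] turn [-0.     0.001  0.141] t 0.9333 [0.4691 0.2852 0.3997]
```

Request:
move_arm:
  deltas:
    - [[0,0,0],[0,0,0.1],0.5]
    - [[0,0,0],[0,0,0.141],0.5]
    - [[0,0,0],[0,0,0.141],0.5]
    - [[0,0,0],[0,0,0.141],0.5]

```text
clock: 1.27
ee_pos: [0.4666, 0.2878, 0.4004]
tool_rot: [0.77, 0.637, -0.0, -0.0]
wrist_force: [-0.4, -0.6, -0.5]
grip_width: 0.0421
finger_force: 0.0
```

```bash
python3 -c "
from h import *
tgt(OBJ['vial'],.20)"
```

```text
shift cm [-1.000e-02  6.000e-02  2.004e+01] turn [-0.     0.     0.012] t 1.2667 [0.4666 0.2878 0.4004]
```

Request:
move_arm:
  deltas:
    - [[0,0.1,4],[0,0,0.01],0.5]
    - [[0,0.1,8],[0,0,0.01],0.5]
    - [[0,0.1,12],[0,0,0.01],0.5]
    - [[0,0.1,15],[0,0,0.01],0.5]
    - [[0,0.1,17.5],[0,0,0.01],0.5]
    - [[0,0.1,19],[0,0,0.01],0.5]
    - [[0,0.1,20],[0,0,0.01],0.5]
    - [[0,0.1,20.4],[0,0,0.01],0.5]
    - [[0,0.1,20.4],[0,0,0.01],0.5]
    - [[0,0.1,20.4],[0,0,0.01],0.5]

```text
clock: 2.1
ee_pos: [0.4678, 0.2879, 0.1977]
tool_rot: [0.774, 0.633, 0.001, 0.0]
wrist_force: [0.1, -0.2, -0.3]
grip_width: 0.0428
finger_force: 0.0
```

```bash
python3 - <<'E'
from h import *
tgt(OBJ['vial'],.196)
s=bot.camera("side"); cv2.imwrite("pics/v1.png",cv2.resize(s[170:340,180:350],None,fx=3.5,fy=3.5,interpolation=cv2.INTER_CUBIC))
E
```

```text
shift cm [-0.05 -0.07  0.17] turn [ 0.001 -0.001  0.001] t 2.1 [0.4678 0.2879 0.1977]
```

View pics/v1.png

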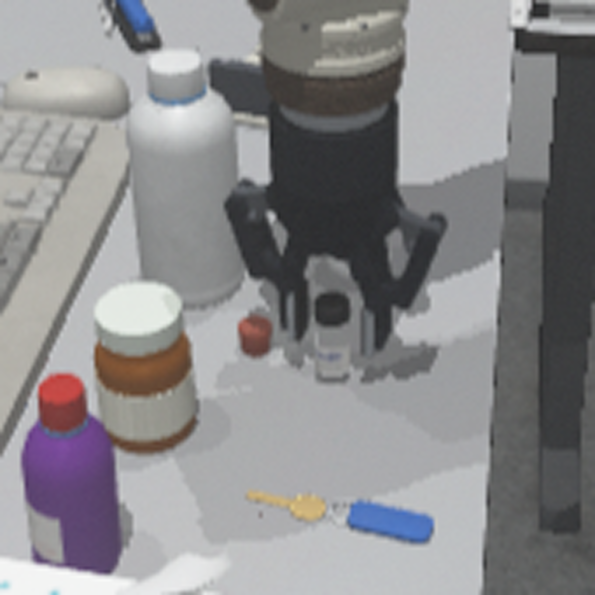

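The vial stands between the open fingers, nearly centred (332,340 in the crop), and the stopper at (255,335) is clear. I'll close and lift.

Request:
move_arm:
  deltas:
    - [[0,0,0],[0,0,0],0.3]
    - [[0,0,0],[0,0,0],0.2]
    - [[0,0,0],[0,0,0],0.2]
    - [[0,0,0],[0,0,0],0.2]
    - [[0,0,0],[0,0,0],0.2]
    - [[0,0,0],[0,0,0],0.2]
    - [[0,0,-2],[0,0,0],0.2]
    - [[0,0,-5],[0,0,0],0.2]
    - [[0,0,-7],[0,0,0],0.2]
  force: 30

```text
clock: 2.9
ee_pos: [0.4675, 0.2876, 0.2687]
tool_rot: [0.774, 0.633, 0.0, 0.0]
wrist_force: [1.2, -0.2, 0.8]
grip_width: 0.0264
finger_force: 29.9
```

```bash
python3 -c "
from h import *
tgt(PAD['vial'],.40)"
```

```text
shift cm [-60.77  16.78 -13.15] turn [ 0.    -0.     0.001] t 2.9 [0.4675 0.2876 0.2687]
```

Request:
move_arm:
  deltas:
    - [[0,0,-4],[0,0,0],0.2]
    - [[0,0,-8],[0,0,0],0.2]
    - [[-3,0.8,-11],[0,0,0],0.2]
    - [[-6.6,1.8,-12],[0,0,0],0.2]
    - [[-10.5,2.9,-12],[0,0,0],0.2]
    - [[-14.4,4,-12],[0,0,0],0.2]
    - [[-18.3,5,-12],[0,0,0],0.2]
    - [[-22.2,6.1,-12],[0,0,0],0.2]
    - [[-26,7.2,-12],[0,0,0],0.2]
    - [[-30,8.3,-12],[0,0,0],0.2]

```text
clock: 3.73
ee_pos: [0.4889, -0.0246, 0.387]
tool_rot: [0.774, 0.633, 0.0, 0.0]
wrist_force: [0.4, 0.2, -0.7]
grip_width: 0.0263
finger_force: 29.9
```

Request:
move_arm:
  deltas:
    - [[-3.9,1.1,0],[0,0,0],0.2]
    - [[-7.8,2.1,0],[0,0,0],0.2]
    - [[-11.7,3.2,0],[0,0,0],0.2]
    - [[-15.6,4.3,0],[0,0,0],0.2]
    - [[-19.5,5.4,0],[0,0,0],0.2]
    - [[-23.4,6.5,0],[0,0,0],0.2]
    - [[-27,7.5,0],[0,0,0],0.2]
    - [[-29.5,8.2,0],[0,0,0],0.2]
    - [[-30.8,8.5,0],[0,0,0],0.2]
    - [[-30.8,8.5,0],[0,0,0],0.2]

```text
clock: 4.57
ee_pos: [0.5111, -0.344, 0.3858]
tool_rot: [0.775, 0.632, -0.0, -0.0]
wrist_force: [-0.3, -0.5, -0.4]
grip_width: 0.0261
finger_force: 29.9
```

```bash
python3 -c "
from h import *
tgt(PAD['vial'],.208)"
```

```text
shift cm [ 0.25 -0.03 17.78] turn [-0.001 -0.    -0.002] t 4.5667 [ 0.5111 -0.344   0.3858]
```

Request:
move_arm:
  deltas:
    - [[0,0,4],[0,0,0],0.2]
    - [[0,0,8],[0,0,0],0.2]
    - [[0,0,12],[0,0,0],0.2]
    - [[0,0,14.5],[0,0,0],0.2]
    - [[0,0,16],[0,0,0],0.2]
    - [[0,0,16],[0,0,0],0.2]
    - [[0,0,16],[0,0,0],0.2]

```text
clock: 5.15
ee_pos: [0.5114, -0.3405, 0.2268]
tool_rot: [0.774, 0.633, -0.0, -0.001]
wrist_force: [-0.7, -0.6, 0.5]
grip_width: 0.0265
finger_force: 29.9
```

```bash
python3 -c "
from h import *
tgt(PAD['vial'],.207)"
```

```text
shift cm [-0.09 -0.    1.98] turn [-0.001 -0.001  0.002] t 5.15 [ 0.5114 -0.3405  0.2268]
```

Request:
move_arm:
  deltas:
    - [[-0.1,0,0.7],[0,0,0],0.2]
    - [[-0.1,0,1.2],[0,0,0],0.2]
    - [[-0.1,0,1.6],[0,0,0],0.2]
    - [[-0.1,0,1.8],[0,0,0],0.2]
    - [[-0.1,0,2.0],[0,0,0],0.2]
    - [[-0.1,0,2.0],[0,0,0],0.2]

```text
clock: 5.65
ee_pos: [0.5113, -0.3427, 0.2079]
tool_rot: [0.774, 0.633, 0.0, 0.001]
wrist_force: [-1.4, 1.6, 5.3]
grip_width: 0.0266
finger_force: 30.1
```

```bash
python3 - <<'E'
from h import *
tgt(PAD['vial'],.2065); print(bot.observe()["wrist_force"])
s=bot.camera("side"); cv2.imwrite("pics/v2.png",cv2.resize(s[120:210,230:350],None,fx=5,fy=5,interpolation=cv2.INTER_CUBIC))
E
```

```text
shift cm [ 0.13 -0.03  0.14] turn [0.001 0.001 0.001] t 5.65 [ 0.5113 -0.3427  0.2079]
[-1.4391281   1.57250338  5.34925803]
```

View pics/v2.png

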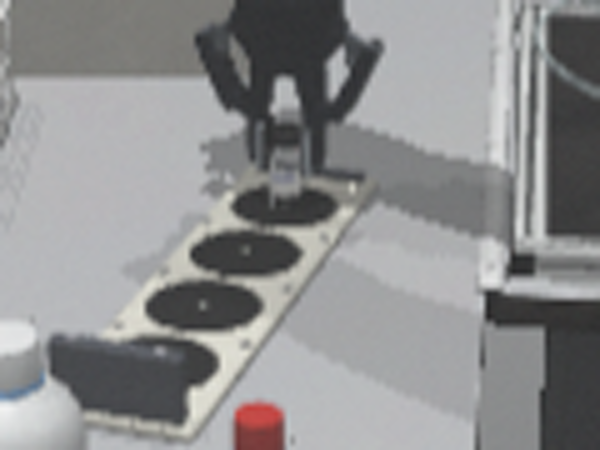

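The vial touches the far pad (crop 285,200) with about 5 N of contact force, so I'll release it and go up.

Request:
move_arm:
  deltas:
    - [[0,0,0],[0,0,0],0.4]
    - [[0,0,0],[0,0,0],0.6]
    - [[0,0,0],[0,0,0],0.6]
    - [[0,0,-1],[0,0,0],0.6]
    - [[0,0,-4],[0,0,0],0.6]
    - [[0,0,-8],[0,0,0],0.8]
    - [[0,0,-12],[0,0,0],0.9]
    - [[0,0,-16],[0,0,0],0.9]
    - [[0,0,-19.5],[0,0,0],0.9]
    - [[0,0,-19.5],[0,0,0],0.9]

```text
clock: 6.53
ee_pos: [0.5109, -0.3424, 0.4108]
tool_rot: [0.774, 0.633, 0.002, 0.005]
wrist_force: [0.6, -1.0, 0.9]
grip_width: 0.077
finger_force: 0.0
```

```bash
python3 -c "
from h import *
tgt(OBJ['jar'],.40)
im=bot.camera('top')
print(blobs(im[190:245,380:440].max(2)<70,380,190,8), proj('top',[.5112,-.3414,.068]),proj('top',[.5112,-.3414,.01]))
cv2.imwrite('pics/t2.png',cv2.resize(im[170:250,280:440],None,fx=5,fy=5,interpolation=cv2.INTER_CUBIC))"
```

```text
shift cm [69.01 -7.61  0.71] turn [0.01  0.004 0.001] t 6.5333 [ 0.5109 -0.3424  0.4108]
[(np.float64(435.0), np.float64(199.0), [50, 0, 10, 23, 141]), (np.float64(384.0), np.float64(209.3), [0, 7, 11, 25, 201]), (np.float64(406.9), np.float64(215.5), [15, 14, 25, 24, 487])] (np.float64(412.06607182376285), np.float64(212.67478467470858)) (np.float64(406.87744461945874), np.float64(215.51268306397114))
```

View pics/t2.png

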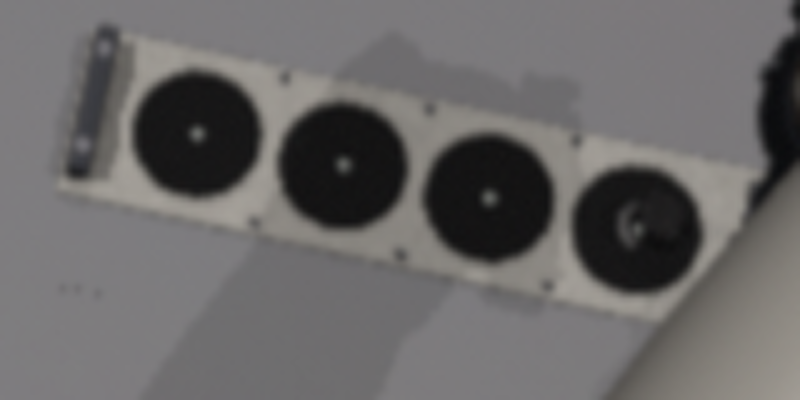

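The vial stands upright on the far pad, with its cap at crop (660,223), within a few mm of the target. Next is the jar.

Request:
move_arm:
  deltas:
    - [[4,-0.4,0.3],[0,0,0],0.9]
    - [[8,-0.9,0.3],[0,0,0],0.9]
    - [[12,-1.3,0.3],[0,0,0],0.9]
    - [[16,-1.8,0.3],[0,0,0],0.9]
    - [[20,-2.2,0.3],[0,0,0],0.9]
    - [[24,-2.6,0.3],[0,0,0],0.9]
    - [[28,-3.1,0.3],[0,0,0],0.9]
    - [[32,-3.5,0.3],[0,0,0],0.9]
    - [[36,-4,0.3],[0,0,0],0.9]
    - [[40,-4.4,0.3],[0,0,0],0.9]

```text
clock: 7.42
ee_pos: [0.547, 0.0601, 0.3984]
tool_rot: [0.774, 0.633, -0.0, -0.0]
wrist_force: [1.1, -0.8, -0.1]
grip_width: 0.0768
finger_force: 0.0
```

Request:
move_arm:
  deltas:
    - [[4,-0.4,0],[0,0,0],0.9]
    - [[8,-0.9,0],[0,0,0],0.9]
    - [[12,-1.3,0],[0,0,0],0.9]
    - [[16,-1.8,0],[0,0,0],0.9]
    - [[20,-2.2,0],[0,0,0],0.9]
    - [[24,-2.7,0],[0,0,0],0.9]
    - [[27,-3.0,0],[0,0,0],0.9]
    - [[29,-3.2,0],[0,0,0],0.9]
    - [[29,-3.2,0],[0,0,0],0.9]
    - [[29,-3.2,0],[0,0,0],0.9]

```text
clock: 8.25
ee_pos: [0.5736, 0.3497, 0.3974]
tool_rot: [0.774, 0.634, -0.001, -0.0]
wrist_force: [0.0, -0.0, -1.1]
grip_width: 0.0767
finger_force: 0.0
```

```bash
python3 -c "
from h import *
tgt(OBJ['jar'],.213)"
```

```text
shift cm [-0.04  0.02 18.44] turn [-0.001  0.002  0.002] t 8.25 [0.5736 0.3497 0.3974]
```

Request:
move_arm:
  deltas:
    - [[0,0,4],[0,0,0],0.9]
    - [[0,0,7.5],[0,0,0],0.9]
    - [[0,0,10],[0,0,0],0.9]
    - [[0,0,12],[0,0,0],0.9]
    - [[0,0,14],[0,0,0],0.9]
    - [[0,0,16],[0,0,0],0.9]
    - [[0,0,17.5],[0,0,0],0.9]
    - [[0,0,18.4],[0,0,0],0.9]
    - [[0,0,18.4],[0,0,0],0.9]
    - [[0,0,18.4],[0,0,0],0.9]

```text
clock: 9.08
ee_pos: [0.5739, 0.3479, 0.2151]
tool_rot: [0.774, 0.633, -0.0, 0.0]
wrist_force: [1.1, -0.0, 0.4]
grip_width: 0.0768
finger_force: 0.0
```

```bash
python3 - <<'E'
from h import *
tgt(OBJ['jar'],.213)
s=bot.camera("side"); cv2.imwrite("pics/j1.png",cv2.resize(s[170:340,160:330],None,fx=3.5,fy=3.5,interpolation=cv2.INTER_CUBIC))
E
```

```text
shift cm [ 0.1  -0.06  0.21] turn [-0.  0. -0.] t 9.0833 [0.5739 0.3479 0.2151]
```

View pics/j1.png

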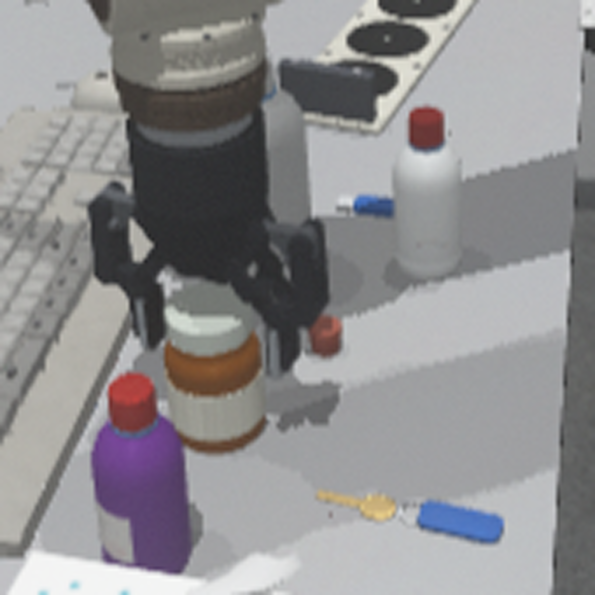

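The jar (crop 213,390) is centred between the fingers, and the stopper at (326,335) is clear. I'll close and lift.

Request:
move_arm:
  deltas:
    - [[0,0,0],[0,0,0],0.7]
    - [[0,0,0],[0,0,0],0.55]
    - [[0,0,0],[0,0,0],0.55]
    - [[0,0,0],[0,0,0],0.55]
    - [[0,0,0],[0,0,0],0.55]
    - [[0,0,0],[0,0,0],0.55]
    - [[0,0,-2],[0,0,0],0.55]
    - [[0,0,-6],[0,0,0],0.55]
    - [[0,0,-10],[0,0,0],0.55]
    - [[0,0,-14],[0,0,0],0.55]
  force: 40

```text
clock: 9.97
ee_pos: [0.5734, 0.3486, 0.3567]
tool_rot: [0.774, 0.633, -0.0, -0.0]
wrist_force: [0.4, -0.6, -1.6]
grip_width: 0.056
finger_force: 43.6
```

Request:
move_arm:
  deltas:
    - [[0,0,-4],[0,0,0],0.55]
    - [[0,0,-6],[0,0,0],0.55]
    - [[0,0,-6],[0,0,0],0.55]

```text
clock: 10.22
ee_pos: [0.5735, 0.3486, 0.4216]
tool_rot: [0.774, 0.633, 0.005, 0.001]
wrist_force: [0.6, 1.2, -1.1]
grip_width: 0.0559
finger_force: 43.6
```

```bash
python3 -c "
from h import *
tgt(PAD['jar'],.413)"
```

```text
shift cm [-60.37   7.59   0.54] turn [ 0.007 -0.006  0.001] t 10.2167 [0.5735 0.3486 0.4216]
```

Request:
move_arm:
  deltas:
    - [[-3,0.4,0],[0,0,0],0.55]
    - [[-6.5,0.8,0],[0,0,0],0.55]
    - [[-10.5,1.3,0],[0,0,0],0.55]
    - [[-14.5,1.8,0],[0,0,0],0.55]
    - [[-18.5,2.3,0],[0,0,0],0.55]
    - [[-22.5,2.8,0],[0,0,0],0.55]
    - [[-26.5,3.3,0],[0,0,0],0.55]
    - [[-30.5,3.8,0],[0,0,0],0.55]
    - [[-34.5,4.3,0],[0,0,0],0.55]
    - [[-38.5,4.8,0],[0,0,0],0.55]

```text
clock: 11.05
ee_pos: [0.5436, -0.0399, 0.414]
tool_rot: [0.774, 0.633, -0.0, -0.0]
wrist_force: [0.8, 0.2, -1.8]
grip_width: 0.0562
finger_force: 43.6
```

Request:
move_arm:
  deltas:
    - [[-4,0.5,0],[0,0,0],0.55]
    - [[-8,1,0],[0,0,0],0.55]
    - [[-12,1.5,0],[0,0,0],0.55]
    - [[-16,2,0],[0,0,0],0.55]
    - [[-19,2.4,0],[0,0,0],0.55]
    - [[-21,2.7,0],[0,0,0],0.55]
    - [[-21.9,2.8,0],[0,0,0],0.55]
    - [[-21.9,2.8,2],[0,0,0],0.55]
    - [[-21.9,2.8,5],[0,0,0],0.55]
    - [[-21.9,2.8,5],[0,0,0],0.55]

```text
clock: 11.88
ee_pos: [0.5277, -0.2578, 0.3584]
tool_rot: [0.774, 0.633, -0.002, -0.004]
wrist_force: [-1.0, 0.6, -4.3]
grip_width: 0.0559
finger_force: 43.8
```

```bash
python3 -c "
from h import *
tgt(PAD['jar'],.223)"
```

```text
shift cm [-0.06  0.16 13.54] turn [-0.008 -0.002  0.001] t 11.8833 [ 0.5277 -0.2578  0.3584]
```

Request:
move_arm:
  deltas:
    - [[0,0,4],[0,0,0],0.55]
    - [[0,0,8],[0,0,0],0.55]
    - [[0,0,11],[0,0,0],0.55]
    - [[0,0,12.3],[0,0,0],0.55]
    - [[0,0,12.3],[0,0,0],0.55]
    - [[0,0,12.3],[0,0,0],0.55]

```text
clock: 12.38
ee_pos: [0.5287, -0.2581, 0.2431]
tool_rot: [0.774, 0.633, 0.0, 0.0]
wrist_force: [-0.3, -0.7, -0.1]
grip_width: 0.0561
finger_force: 43.8
```

```bash
python3 -c "
from h import *
tgt(PAD['jar'],.223)"
```

```text
shift cm [-0.01 -0.06  2.01] turn [0.001 0.    0.001] t 12.3833 [ 0.5287 -0.2581  0.2431]
```

Request:
move_arm:
  deltas:
    - [[0,0,0.7],[0,0,0],0.55]
    - [[0,0,1.2],[0,0,0],0.55]
    - [[0,0,1.5],[0,0,0],0.55]
    - [[0,0,1.7],[0,0,0],0.55]
    - [[0,0,1.9],[0,0,0],0.55]
    - [[0,0,1.9],[0,0,0],0.55]
    - [[0,0,1.9],[0,0,0],0.55]

```text
clock: 12.97
ee_pos: [0.5283, -0.2584, 0.2266]
tool_rot: [0.774, 0.633, 0.001, 0.002]
wrist_force: [-8.0, 4.2, 22.2]
grip_width: 0.0563
finger_force: 46.0
```

Request:
move_arm:
  deltas:
    - [[0,0,-0.2],[0,0,0],0.55]
    - [[0,0,-0.2],[0,0,0],0.7]
    - [[0,0,-0.2],[0,0,0],0.9]
    - [[0,0,-0.2],[0,0,0],0.9]
    - [[0,0,-1.5],[0,0,0],0.9]
    - [[0,0,-5],[0,0,0],0.9]
    - [[0,0,-9],[0,0,0],0.7]
    - [[0,0,-13],[0,0,0],0.6]
    - [[0,0,-17],[0,0,0],0.6]
    - [[0,0,-17],[0,0,0],0.6]

```text
clock: 13.8
ee_pos: [0.5282, -0.2582, 0.4024]
tool_rot: [0.774, 0.633, 0.002, 0.005]
wrist_force: [1.7, -0.5, 1.4]
grip_width: 0.0517
finger_force: 0.0
```

```bash
python3 -c "
from h import *
tgt(OBJ['red'],.40)
im=bot.camera('side'); cv2.imwrite('pics/t3.png',cv2.resize(im[110:210,230:350],None,fx=5,fy=5,interpolation=cv2.INTER_CUBIC))"
```

```text
shift cm [ 4.013e+01 -1.437e+01 -4.000e-02] turn [0.011 0.003 0.001] t 13.8 [ 0.5282 -0.2582  0.4024]
```

View pics/t3.png

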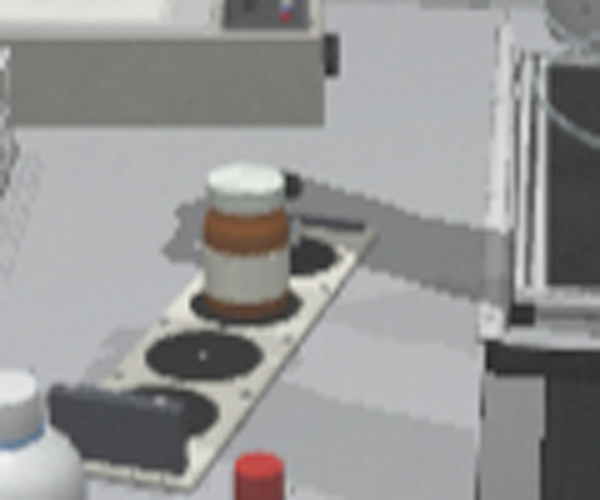

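The jar stands on pad 3 (crop 246,300) with the vial behind it. Next is the red-capped bottle.

Request:
move_arm:
  deltas:
    - [[3.7,-1.3,0],[0,0,0],0.6]
    - [[7.4,-2.7,0],[0,0,0],0.6]
    - [[11.1,-4,0],[0,0,0],0.6]
    - [[14.8,-5.3,0],[0,0,0],0.6]
    - [[18.5,-6.6,0],[0,0,0],0.6]
    - [[22.2,-8,0],[0,0,0],0.6]
    - [[25.9,-9.3,0],[0,0,0],0.6]
    - [[29.6,-10.6,0],[0,0,0],0.6]
    - [[33.3,-12,0],[0,0,0],0.6]
    - [[37,-13.3,0],[0,0,0],0.6]

```text
clock: 14.68
ee_pos: [0.4705, 0.1324, 0.3925]
tool_rot: [0.774, 0.633, -0.0, -0.0]
wrist_force: [0.7, 0.2, -0.7]
grip_width: 0.0513
finger_force: 0.0
```

Request:
move_arm:
  deltas:
    - [[2,-0.7,0],[0,0,0],0.6]
    - [[3.1,-1.1,0],[0,0,0],0.6]
    - [[3.1,-1.1,0],[0,0,0],0.6]
    - [[3.1,-1.1,2],[0,0,0],0.6]
    - [[3.1,-1.1,4],[0,0,0],0.6]
    - [[3.1,-1.1,4],[0,0,0],0.6]
    - [[3.1,-1.1,4],[0,0,0],0.6]

```text
clock: 15.27
ee_pos: [0.4668, 0.1622, 0.3521]
tool_rot: [0.775, 0.633, -0.001, -0.0]
wrist_force: [0.4, -0.3, 0.7]
grip_width: 0.0515
finger_force: 0.0
```

```bash
python3 -c "
from h import *
tgt(OBJ['red'],.281)"
```

```text
shift cm [0.15 0.01 7.11] turn [-0.002  0.001 -0.   ] t 15.2667 [0.4668 0.1622 0.3521]
```

Request:
move_arm:
  deltas:
    - [[0.1,0,3],[0,0,0],0.6]
    - [[0.1,0,5],[0,0,0],0.6]
    - [[0.1,0,6.4],[0,0,0],0.6]
    - [[0.1,0,7.1],[0,0,0],0.6]
    - [[0.1,0,7.1],[0,0,0],0.6]
    - [[0.1,0,7.1],[0,0,0],0.6]

```text
clock: 15.77
ee_pos: [0.4674, 0.164, 0.2829]
tool_rot: [0.774, 0.633, 0.0, 0.0]
wrist_force: [-0.0, 0.0, 0.8]
grip_width: 0.0514
finger_force: 0.0
```

```bash
python3 - <<'E'
from h import *
tgt(OBJ['red'],.281)
s=bot.camera("side"); cv2.imwrite("pics/r1.png",cv2.resize(s[150:270,220:340],None,fx=4,fy=4,interpolation=cv2.INTER_CUBIC))
E
```

```text
shift cm [-0.05 -0.03  0.19] turn [ 0.001 -0.     0.   ] t 15.7667 [0.4674 0.164  0.2829]
```

View pics/r1.png

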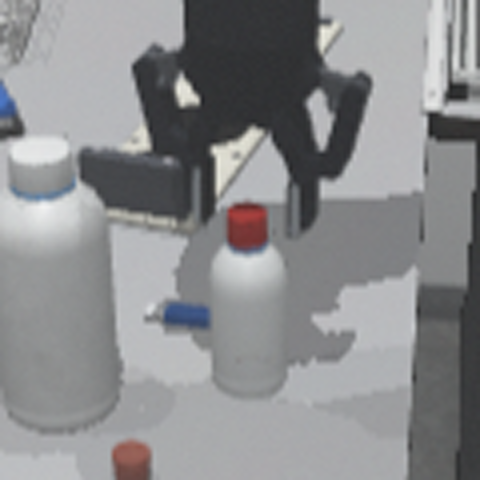

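The red cap (crop 247,225) sits between the fingers, with the tips around mid-cap. I'll go 3 mm lower, close and lift.

Request:
move_arm:
  deltas:
    - [[0,0,0.3],[0,0,0],0.5]
    - [[0,0,0.3],[0,0,0],0.35]
    - [[0,0,0.3],[0,0,0],0.15]
    - [[0,0,0.3],[0,0,0],0.15]
    - [[0,0,0.3],[0,0,0],0.15]
    - [[0,0,0.3],[0,0,0],0.15]
    - [[0,0,0.3],[0,0,0],0.15]
    - [[0,0,-1],[0,0,0],0.15]
    - [[0,0,-3],[0,0,0],0.15]
    - [[0,0,-6],[0,0,0],0.15]
  force: 45

```text
clock: 16.65
ee_pos: [0.4664, 0.1641, 0.3398]
tool_rot: [0.774, 0.633, -0.002, -0.001]
wrist_force: [0.9, 0.3, -1.0]
grip_width: 0.0226
finger_force: 44.3
```

```bash
python3 -c "
from h import *
tgt(PAD['red'],.39)
s=bot.camera('side'); cv2.imwrite('pics/r2.png',cv2.resize(s[130:270,220:340],None,fx=4,fy=4,interpolation=cv2.INTER_CUBIC))"
```

```text
shift cm [-31.67  14.42  -5.  ] turn [-0.004  0.003  0.001] t 16.65 [0.4664 0.1641 0.3398]
```

View pics/r2.png

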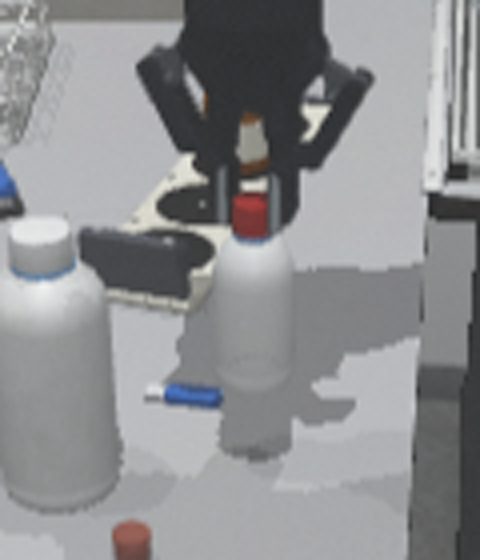

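The bottle hangs upright from its cap. I'll carry it to pad 2.

Request:
move_arm:
  deltas:
    - [[0,0,-3],[0,0,0],0.15]
    - [[-2,0.9,-5],[0,0,0],0.15]
    - [[-5,2.3,-5],[0,0,0],0.15]
    - [[-8.5,3.9,-5],[0,0,0],0.15]
    - [[-12,5.5,-5],[0,0,0],0.15]
    - [[-15.5,7.1,-5],[0,0,0],0.15]
    - [[-19,8.7,-5],[0,0,0],0.15]
    - [[-22.5,10.2,-5],[0,0,0],0.15]
    - [[-26,11.8,-5],[0,0,0],0.15]
    - [[-28.5,13,-5],[0,0,0],0.15]

```text
clock: 17.53
ee_pos: [0.5379, -0.1437, 0.391]
tool_rot: [0.775, 0.633, -0.0, -0.0]
wrist_force: [1.1, 0.4, -1.6]
grip_width: 0.023
finger_force: 44.5
```

Request:
move_arm:
  deltas:
    - [[-1.8,0.8,0],[0,0,0],0.15]
    - [[-2.8,1.2,0],[0,0,0],0.15]
    - [[-3.2,1.4,0],[0,0,0],0.15]
    - [[-3.2,1.4,2],[0,0,0],0.15]
    - [[-3.2,1.4,5],[0,0,0],0.15]
    - [[-3.2,1.4,7],[0,0,0],0.15]
    - [[-3.2,1.4,7.5],[0,0,0],0.15]
    - [[-3.2,1.4,7.5],[0,0,0],0.15]
    - [[-3.2,1.4,7.5],[0,0,0],0.15]

```text
clock: 18.28
ee_pos: [0.5453, -0.1743, 0.3178]
tool_rot: [0.774, 0.633, 0.0, 0.0]
wrist_force: [0.6, -0.2, -0.3]
grip_width: 0.0229
finger_force: 44.4
```

```bash
python3 -c "
from h import *
tgt(PAD['red'],.289)"
```

```text
shift cm [-0.05 -0.01  2.88] turn [ 0.001 -0.     0.002] t 18.2833 [ 0.5453 -0.1743  0.3178]
```

Request:
move_arm:
  deltas:
    - [[0,0,1],[0,0,0],0.15]
    - [[0,0,1.8],[0,0,0],0.15]
    - [[0,0,2.1],[0,0,0],0.15]
    - [[0,0,2.3],[0,0,0],0.15]
    - [[0,0,2.4],[0,0,0],0.15]
    - [[0,0,2.5],[0,0,0],0.15]
    - [[0,0,2.5],[0,0,0],0.15]

```text
clock: 18.87
ee_pos: [0.5452, -0.1751, 0.2917]
tool_rot: [0.774, 0.633, 0.0, 0.0]
wrist_force: [0.4, 0.9, -1.2]
grip_width: 0.0228
finger_force: 44.5
```

Not in contact yet. I'll lower in small steps.

Request:
move_arm:
  deltas:
    - [[0,0,0.1],[0,0,0],0.15]
    - [[0,0,0.15],[0,0,0],0.15]
    - [[0,0,0.2],[0,0,0],0.15]
    - [[0,0,0.2],[0,0,0],0.15]

```text
clock: 19.2
ee_pos: [0.5452, -0.175, 0.2897]
tool_rot: [0.774, 0.633, 0.0, -0.0]
wrist_force: [-0.4, -0.2, -1.0]
grip_width: 0.0227
finger_force: 44.5
```

Request:
move_arm:
  deltas:
    - [[0,0,0.1],[0,0,0],0.15]
    - [[0,0,0.15],[0,0,0],0.15]
    - [[0,0,0.15],[0,0,0],0.15]

```text
clock: 19.45
ee_pos: [0.5453, -0.1751, 0.2893]
tool_rot: [0.774, 0.633, 0.0, 0.001]
wrist_force: [-0.1, -0.0, 6.3]
grip_width: 0.0228
finger_force: 45.1
```

```bash
python3 -c "
from h import *
s=bot.camera('side'); cv2.imwrite('pics/r3.png',cv2.resize(s[110:220,220:340],None,fx=5,fy=5,interpolation=cv2.INTER_CUBIC))"
```

```text
(no output)
```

View pics/r3.png

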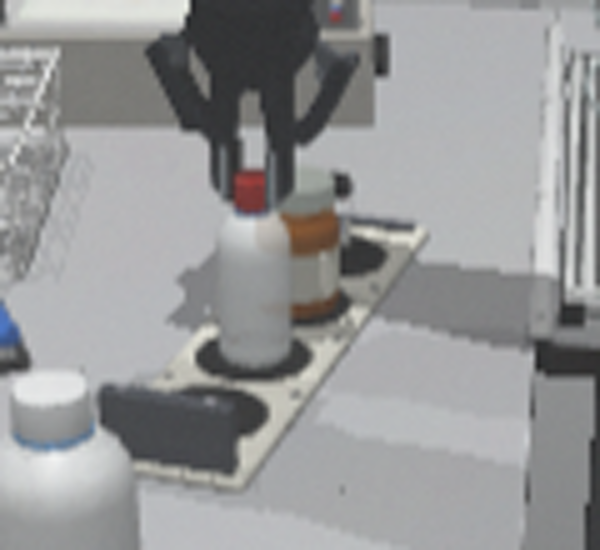

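Contact at 6 N, with the bottle upright on pad 2 (crop 253,355). I'll release it and go to the tall bottle.

Request:
move_arm:
  deltas:
    - [[0,0,-0.1],[0,0,0],0.3]
    - [[0,0,-0.1],[0,0,0],0.5]
    - [[0,0,-0.1],[0,0,0],0.65]
    - [[0,0,-0.5],[0,0,0],0.65]
    - [[0,0,-3],[0,0,0],0.7]
    - [[0,0,-7],[0,0,0],0.75]
    - [[0,0,-11],[0,0,0],0.75]
    - [[0,0,-12],[0,0,0],0.75]
    - [[0,0,-12],[0,0,0],0.75]

```text
clock: 20.25
ee_pos: [0.5453, -0.1751, 0.4126]
tool_rot: [0.774, 0.633, 0.002, 0.003]
wrist_force: [0.7, -0.4, -0.1]
grip_width: 0.0639
finger_force: 0.0
```

```bash
python3 -c "
from h import *
tgt(OBJ['tall'],.41)"
```

```text
shift cm [37.21 -3.7   0.21] turn [0.006 0.001 0.001] t 20.25 [ 0.5453 -0.1751  0.4126]
```

Request:
move_arm:
  deltas:
    - [[4,-0.4,0],[0,0,0],0.75]
    - [[8,-0.8,0],[0,0,0],0.75]
    - [[12,-1.2,0],[0,0,0],0.75]
    - [[16,-1.6,0],[0,0,0],0.75]
    - [[20,-2,0],[0,0,0],0.75]
    - [[24,-2.4,0],[0,0,0],0.75]
    - [[28,-2.8,0],[0,0,0],0.75]
    - [[32,-3.2,0],[0,0,0],0.75]
    - [[35.5,-3.5,0],[0,0,0],0.75]
    - [[37.2,-3.7,0],[0,0,0],0.75]

```text
clock: 21.08
ee_pos: [0.5827, 0.2008, 0.4066]
tool_rot: [0.773, 0.634, -0.001, -0.001]
wrist_force: [-0.0, 0.2, 0.1]
grip_width: 0.0642
finger_force: 0.0
```

Request:
move_arm:
  deltas:
    - [[0,0,0],[0,0,0],0.75]
    - [[0,0,2],[0,0,0],0.75]
    - [[0,0,3],[0,0,0],0.75]
    - [[0,0,3],[0,0,0],0.75]
    - [[0,0,3],[0,0,0],0.75]

```text
clock: 21.5
ee_pos: [0.5827, 0.1961, 0.3774]
tool_rot: [0.774, 0.633, -0.001, -0.0]
wrist_force: [0.0, 0.1, -0.4]
grip_width: 0.0639
finger_force: 0.0
```

```bash
python3 -c "
from h import *
tgt(OBJ['tall'],.332)"
```

```text
shift cm [0.1  0.02 4.54] turn [-0.002  0.001 -0.   ] t 21.5 [0.5827 0.1961 0.3774]
```

Request:
move_arm:
  deltas:
    - [[0,0,2],[0,0,0],0.75]
    - [[0,0,3.5],[0,0,0],0.75]
    - [[0,0,4.5],[0,0,0],0.75]
    - [[0,0,4.9],[0,0,0],0.75]
    - [[0,0,4.9],[0,0,0],0.75]
    - [[0,0,4.9],[0,0,0],0.75]

```text
clock: 22.0
ee_pos: [0.5829, 0.1967, 0.3301]
tool_rot: [0.774, 0.633, 0.0, 0.0]
wrist_force: [-0.4, 0.5, -0.1]
grip_width: 0.064
finger_force: 0.0
```

```bash
python3 - <<'E'
from h import *
tgt(OBJ['tall'],.328)
s=bot.camera("side"); cv2.imwrite("pics/a1.png",cv2.resize(s[130:270,170:310],None,fx=4,fy=4,interpolation=cv2.INTER_CUBIC))
E
```

```text
shift cm [0.03 0.   0.21] turn [ 0.001 -0.     0.   ] t 22.0 [0.5829 0.1967 0.3301]
```

View pics/a1.png

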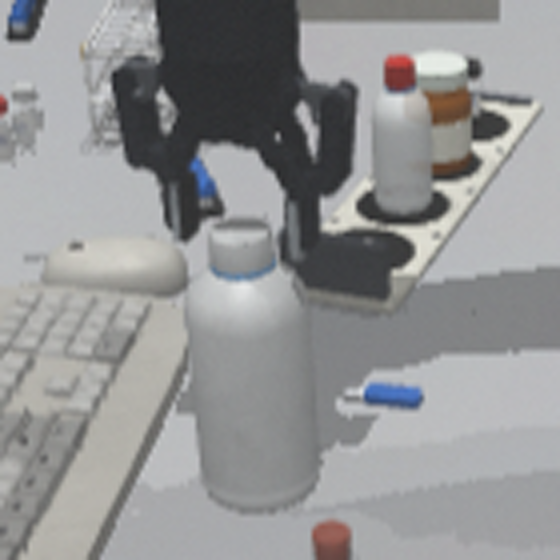

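The cap (crop 241,248) is centred between the fingers. The other three stand upright on their pads. I'll close firmly and lift.

Request:
move_arm:
  deltas:
    - [[0,0,0.1],[0,0,0],0.6]
    - [[0,0,0.1],[0,0,0],0.45]
    - [[0,0,0.1],[0,0,0],0.3]
    - [[0,0,0.1],[0,0,0],0.3]
    - [[0,0,0.1],[0,0,0],0.3]
    - [[0,0,0.1],[0,0,0],0.3]
    - [[0,0,0.1],[0,0,0],0.3]
    - [[0,0,-0.5],[0,0,0],0.3]
    - [[0,0,-2],[0,0,0],0.3]
    - [[0,0,-2],[0,0,0],0.3]
  force: 80

```text
clock: 22.88
ee_pos: [0.5829, 0.1969, 0.3512]
tool_rot: [0.774, 0.633, 0.001, 0.0]
wrist_force: [0.1, 1.0, -3.6]
grip_width: 0.0347
finger_force: 80.7
```

Request:
move_arm:
  deltas:
    - [[0,0,-2],[0,0,0],0.3]
    - [[0,0,-5],[0,0,0],0.3]
    - [[0,0,-6.5],[0,0,0],0.3]
    - [[0,0,-6.5],[0,0,0],0.3]
    - [[0,0,-6.5],[0,0,0],0.3]

```text
clock: 23.3
ee_pos: [0.5831, 0.197, 0.4137]
tool_rot: [0.774, 0.633, 0.0, 0.0]
wrist_force: [1.1, 0.5, -4.9]
grip_width: 0.0347
finger_force: 81.3
```

```bash
python3 -c "
from h import *
tgt(PAD['tall'],.338)
im=bot.camera('side')[150:270,190:280]; h=cv2.cvtColor(im,cv2.COLOR_BGR2HSV); print(bot.observe()['wrist_force'],bot.observe()['grip_width'])"
```

```text
shift cm [-28.7    3.66   7.57] turn [ 0.    -0.     0.001] t 23.3 [0.5831 0.197  0.4137]
[ 0.31161278  0.24053627 -5.45890491] 0.03475110736073249
```

Request:
move_arm:
  deltas:
    - [[-2,0.3,0],[0,0,0],0.3]
    - [[-5,0.6,0],[0,0,0],0.3]
    - [[-8.5,1.1,0],[0,0,0],0.3]
    - [[-12,1.5,0],[0,0,0],0.3]
    - [[-15.5,2,0],[0,0,0],0.3]
    - [[-19,2.4,0],[0,0,0],0.3]
    - [[-22.5,2.9,0],[0,0,0],0.3]
    - [[-25.5,3.2,0],[0,0,0],0.3]
    - [[-27.5,3.5,0],[0,0,0],0.3]
    - [[-28.7,3.7,0],[0,0,0],0.3]

```text
clock: 24.18
ee_pos: [0.5616, -0.094, 0.412]
tool_rot: [0.775, 0.632, -0.001, -0.001]
wrist_force: [-0.1, 0.2, -3.9]
grip_width: 0.0345
finger_force: 81.2
```

Request:
move_arm:
  deltas:
    - [[0,0,0],[0,0,0],0.3]
    - [[0,0,0],[0,0,0],0.3]
    - [[0,0,2],[0,0,0],0.3]
    - [[0,0,4.5],[0,0,0],0.3]
    - [[0,0,5.5],[0,0,0],0.3]
    - [[0,0,5.5],[0,0,0],0.3]
    - [[0,0,5.5],[0,0,0],0.3]

```text
clock: 24.77
ee_pos: [0.562, -0.0908, 0.3591]
tool_rot: [0.774, 0.633, -0.0, -0.001]
wrist_force: [-0.5, 0.5, -3.3]
grip_width: 0.0346
finger_force: 81.2
```

```bash
python3 -c "
from h import *
tgt(PAD['tall'],.339)"
```

```text
shift cm [-0.07  0.01  2.01] turn [-0.001 -0.     0.002] t 24.7667 [ 0.562  -0.0908  0.3591]
```

Request:
move_arm:
  deltas:
    - [[0,0,0.8],[0,0,0],0.3]
    - [[0,0,1.3],[0,0,0],0.3]
    - [[0,0,1.6],[0,0,0],0.3]
    - [[0,0,1.8],[0,0,0],0.3]
    - [[0,0,1.9],[0,0,0],0.3]
    - [[0,0,1.9],[0,0,0],0.3]

```text
clock: 25.27
ee_pos: [0.562, -0.0918, 0.3401]
tool_rot: [0.774, 0.633, -0.0, -0.0]
wrist_force: [0.3, 0.1, -3.8]
grip_width: 0.0345
finger_force: 81.5
```

Request:
move_arm:
  deltas:
    - [[0,0,0.1],[0,0,0],0.3]
    - [[0,0,0.15],[0,0,0],0.3]
    - [[0,0,0.2],[0,0,0],0.3]
    - [[0,0,0.2],[0,0,0],0.3]

```text
clock: 25.6
ee_pos: [0.5621, -0.0917, 0.3393]
tool_rot: [0.774, 0.633, 0.001, 0.001]
wrist_force: [-1.6, 0.1, 4.7]
grip_width: 0.0347
finger_force: 82.3
```

Contact made; I'll release it, rise and move aside to look.

Request:
move_arm:
  deltas:
    - [[0,0,0],[0,0,0],0.4]
    - [[0,0,0],[0,0,0],0.6]
    - [[0,0,0],[0,0,0],0.75]
    - [[0,0,0],[0,0,0],0.75]
    - [[0,0,-1],[0,0,0],0.75]
    - [[0,0,-4],[0,0,0],0.75]
    - [[0,0,-7],[0,0,0],0.75]
    - [[4,-1,-7.5],[0,0,0],0.75]
    - [[8,-2,-7.5],[0,0,0],0.75]
    - [[12,-3,-7.5],[0,0,0],0.75]

```text
clock: 26.43
ee_pos: [0.5563, 0.0326, 0.4148]
tool_rot: [0.775, 0.632, 0.001, 0.001]
wrist_force: [0.3, 0.0, -1.2]
grip_width: 0.0641
finger_force: 0.0
```

Request:
move_arm:
  deltas:
    - [[4,-2,0],[0,0,0],0.75]
    - [[8,-4,0],[0,0,0],0.75]
    - [[12,-6,0],[0,0,0],0.75]
    - [[16,-8,0],[0,0,0],0.75]
    - [[20,-10,0],[0,0,0],0.75]
    - [[20,-10,0],[0,0,0],0.75]
    - [[20,-10,0],[0,0,0],0.75]

```text
clock: 27.02
ee_pos: [0.497, 0.251, 0.4136]
tool_rot: [0.773, 0.635, 0.0, -0.0]
wrist_force: [0.4, -0.3, -0.5]
grip_width: 0.0642
finger_force: 0.0
```

```bash
python3 - <<'E'
from h import *
t=bot.camera("top"); s=bot.camera("side"); t0=cv2.imread("pics/top0.png")
f=lambda im:cv2.resize(im,None,fx=4,fy=4,interpolation=cv2.INTER_CUBIC)
a=f(t[165:240,285:440]); b=f(s[105:215,225:325]); 
o=np.zeros((300+300,620+150,3),np.uint8); o[:300,:620]=a; b=b[:300]; o[300:300+b.shape[0],:b.shape[1]]=b
c=f(t[195:220,180:215]); o[320:320+c.shape[0],450:450+c.shape[1]]=c
cv2.imwrite("pics/end.png",o)
for k,z in dict(tall=.174,red=.124,jar=.09,vial=.058).items():
    p=np.array([*PAD[k],z+.01]); u=np.array(proj("top",p)); w=np.array(proj("side",p)); print(k,"exp top px",u.round(1),"comp",((u-[285,165])*4).round(),"side",w.round(1),"comp",((w-[225,105])*4+[0,300]).round())
h=cv2.cvtColor(t,cv2.COLOR_BGR2HSV); m=((h[...,0]<8)|(h[...,0]>172))&(h[...,1]>120)&(h[...,2]>60)
print("red",blobs(m[160:250,100:440],100,160))
g=t[165:240,285:440]; hs=h[165:240,285:440]; print("bright",blobs((g.min(2)>175),285,165,20))
E
```

```text
tall exp top px [324.2 184.8] comp [157.  79.] side [259.6 137.6] comp [138. 430.]
red exp top px [354.4 195.3] comp [277. 121.] side [269.9 143.7] comp [180. 455.]
jar exp top px [383.7 204.2] comp [395. 157.] side [278.8 144.5] comp [215. 458.]
vial exp top px [412.1 212.7] comp [508. 191.] side [286.5 144.6] comp [246. 458.]
red [(np.float64(353.6), np.float64(195.4), [250, 32, 8, 8, 54])]
bright []
```

View pics/end.png

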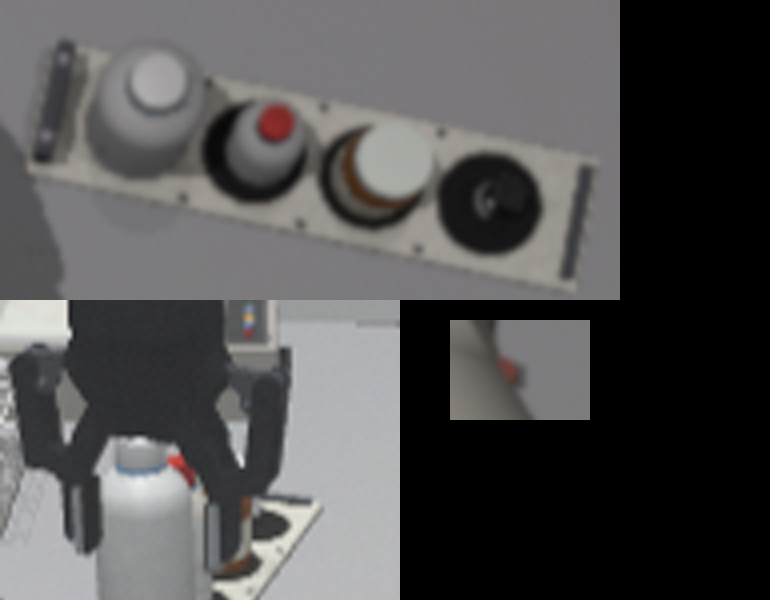

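In the final view (cap tops in the composite) all four stand upright. Tall is at (159,80) against (157,79) expected, red at (276,121) against (277,121), jar at (395,160) against (395,157), and vial at (511,197) against (508,191). That puts each within about 4 mm. The stopper, half hidden by the arm, is where it was. Handing in.

```bash
python3 -c "
from station import bot
print(bot.sign_off())"
```

```text
the job is handed in; nothing more can be done
None
```

The job is handed in: tall bottle, red-capped bottle, jar and vial stand upright in that order from the stop block, each within about 4 mm of its pad centre in the last picture, with the stopper apparently unmoved (it was half hidden by the arm); the judge returned no result.

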